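Release the printer's interlocked transport locks

TASK

Release the printer's transport locks: find by feel which lever is free and throw all three levers away from you, fully home, in the order the interlock permits, then draw the bed by its knob towards you to its front stop, let go and stand clear. Never push a lever with more than 20 N: one that stops early is blocked, so leave it and try another. Leave the other things on the bench and on the printer where they lie.

Things in the scene. Friction and masses are not known exactly. Their poses are not given: they have to be found in the camera images.
- printer_base: aluminium printer base, fixed, gantry off: 260 mm deep (x, away from the robot), 380 wide (y, left), deck 90 mm high, a dark plate 12 mm higher under three identical levers in a row on its right; origin at its underside's centre. Hidden interlock: one lever is free at first; home, it frees another, that the last, that the bed. The order changes every time, felt, not seen
- throw_left (a joint): throw of the left lever, rad: 0 at its near stop, leaning 25 degrees towards the robot (starts at 0 to 0.05); home at 0.84, leaning 23 degrees away on a rubber buffer that gives 1 mm per 4 N. Turns about a level axis along base y, 105 mm above the table, at base x 0, y -15 mm; stays where left. Free, it swings evenly with 2 to 4 N at the handle; blocked, it moves 5 to 20 mm, then meets a stop that gives 1 mm per 4 N
- lever_left: the left lever: a flat steel bar 9 mm wide with a black round grip 18 mm in diameter and 48 mm long; origin on its pivot, z along the lever, the grip from 47 to 95 mm (its top end) along z; neighbours stand 65 mm apart; it is thrown by pushing the grip away from the robot (base +x)
- throw_middle (a joint): throw of the middle lever, rad: 0 at its near stop, leaning 25 degrees towards the robot (starts at 0 to 0.05); home at 0.84, leaning 23 degrees away on a rubber buffer that gives 1 mm per 4 N. Turns about a level axis along base y, 105 mm above the table, at base x 0, y -80 mm; stays where left. Free, it swings evenly with 2 to 4 N at the handle; blocked, it moves 5 to 20 mm, then meets a stop that gives 1 mm per 4 N
- lever_middle: the middle lever: a flat steel bar 9 mm wide with a black round grip 18 mm in diameter and 48 mm long; origin on its pivot, z along the lever, the grip from 47 to 95 mm (its top end) along z; neighbours stand 65 mm apart; it is thrown by pushing the grip away from the robot (base +x)
- throw_right (a joint): throw of the right lever, rad: 0 at its near stop, leaning 25 degrees towards the robot (starts at 0 to 0.05); home at 0.84, leaning 23 degrees away on a rubber buffer that gives 1 mm per 4 N. Turns about a level axis along base y, 105 mm above the table, at base x 0, y -145 mm; stays where left. Free, it swings evenly with 2 to 4 N at the handle; blocked, it moves 5 to 20 mm, then meets a stop that gives 1 mm per 4 N
- lever_right: the right lever: a flat steel bar 9 mm wide with a black round grip 18 mm in diameter and 48 mm long; origin on its pivot, z along the lever, the grip from 47 to 95 mm (its top end) along z; neighbours stand 65 mm apart; it is thrown by pushing the grip away from the robot (base +x)
- bed (a joint): how far the bed is drawn towards the robot (base -x), m: 0 at the back stop where it starts, 0.060 at the front stop. The bed is a flat steel plate 130 by 110 mm with an amber film, its top 9 mm above the deck, at base y 105 mm. It slides with about 3 N and stays where left; locked, it stops after 5 mm
- bed_knob (a point): centre of the top of the bed's upright aluminium knob, 18 mm in diameter and 45 mm tall above the plate, near the bed's front edge (at base x 0, y 105 mm, 144 mm above the table with the bed at the back)
- bearing: steel bearing ring, 32 mm across, 10 mm high, lying on the deck in front of the levers; bystander, origin at its underside
- clip: small printed clip 30 by 18 by 22 mm, on the deck behind the levers; bystander, origin at its underside
- screwdriver: screwdriver on the table to the right of the base; bystander, origin under it
- scraper: scraper on the table to the left of the base; bystander, origin at its underside
- spool: white filament spool 180 mm across, 62 mm high, lying on the table; bystander, origin at its underside
- jar: jar 64 mm across, 90 mm high; bystander, origin at its underside
- mug: white mug 80 mm across, 90 mm high; bystander, origin at its underside

How it is judged:
On the way, in this order (a step that is already met when the one before it is completed fails the run):
1. one lever is fully home (value of joint any of throw_left, throw_middle, throw_right above 0.8 rad), for 0.1 s.
2. all three levers are fully home (value of joint each of throw_left, throw_middle, throw_right above 0.8 rad), for 0.1 s.
3. the bed is drawn to its front stop (value of joint bed above 0.056 m), for 0.2 s.
At the end, for the whole second after the job is handed in: All three levers are fully home (each joint above 0.80 rad; the buffer is met at 0.84) and the bed is at its front stop (above 56 of 60 mm) and at rest (all of step 2 and value of joint bed above 0.056 m and velocity of joint bed below 0.01 m/s); the robot touches nothing.
It fails at once if a lever is pushed with more than 20 N (contact force between any of the fingers, the arm and lever_left above 20 N or contact force between any of the fingers, the arm and lever_middle above 20 N or contact force between any of the fingers, the arm and lever_right above 20 N).
It fails at once if a bystander on the bench or on the printer is moved more than 20 mm (distance of any of bearing, clip, screwdriver, scraper, spool, jar, mug from where it was at the start of the episode above 0.02 m).
It also fails if it takes over 72 s, if anything falls off the work surface, if the arm or the gripper's body presses on something with over 40 N, if the wrist force passes 120 N, or if a joint passes its speed limit or range.

ROBOT

A 6-joint arm with a two-finger parallel gripper is mounted at the origin on the work surface. World frame = base frame: x ahead of the robot, y to its left, z up, the work surface at z = 0. Lengths are in m, angles in rad, forces in N, time in s.
With the tool pointing down it reaches from about 0.375 to 0.9 m from the base axis. Payload 3.1 kg.
Tool frame: the origin (TCP) lies at the very end of the fingers, on their centre line; the grasp point (between the pads) lies 19 mm behind it (robot.grip_depth is the distance from the TCP to the grasp point, in m); z points along the fingers, y is the direction in which the jaws open and shut (so a half turn about z gives the same grasp; the last joint's range is limited). The gripper opens to 87 mm and grips with 3 to 60 N. Pads are 19 mm wide; open, the fingers measure 117 mm over their backs; the gripper's body (75 mm by 190 mm) begins 51 mm behind the grasp point.
Start: joints at [1.018, 0.527, 1.433, -0, 1.181, -0.178], TCP at [0.228, 0.582, 0.223] pointing down, gripper open.
Joint ranges: [-3.08, 3.08], [-0.75, 2.2], [0.22, 2.44], [-1.43, 4.57], [0, 2.65], [-2.85, 2.85]. Speed limits (rad/s): [2.79, 2.79, 3.14, 3.14, 3.14, 3.14].

INTERFACE

Orientations are given as a unit quaternion [x, y, z, w].
In Python, from rig import robot gives the robot as it stands.
- The arm moves only by the tool drive_tool, never from a script. Its argument "series" is a list of rows, each a list of 7 numbers: the shift along the tool's x, y, z in m, then the turn, a rotation vector about the tool's x, y, z in degrees, then the opening, from 0 (shut) to 1 (fully open). A call has 1 to 5 rows; each row shifts and turns the commanded pose from where the row before left it, along the tool's axes as they then stand; what a row does not reach is not made up. A row lasts 1/8 s, in which the tool goes at most 62.5 mm and 10.7 degrees, less where a joint would pass 70% of its speed; a pose out of reach is approached as far as the arm can. A call is refused whole if a number of a shift passes 0.0625 or a number of a turn 10.7, either way. A call with a gripper value outside its range is refused whole. The fingers move at their own pace and stop on an object; "squeeze" is the grip in N (left out, the last holds). Time passes only in rows, so rows that do not move let the fingers close. It gives the time, the measured TCP pose, the force and the opening at its end, in the units of the state.
- robot.get_obs(): the state, without advancing time (a new reading comes with each control period).
- robot.camera(name): name is "side" or "top" or "wrist"; returns (picture, depth): 384x512x3 uint8, blue, green, red; 384x512 float32, m along the optical axis (not along the pixel's ray), 0 where there is no reading.
- robot.camera_model(name): a dict with "fx", "fy", "cx", "cy" (pixels), "R" (3x3) and "t" (3): a world point X has camera coordinates R X + t. Camera axes: x right, y down, z forward; pixel columns grow to the right and rows downward; lengths in m; the calibration is good to about 2 mm. A picture is of the moment at which its call begins: read the wrist's pose just before it. camera_model takes no time and is no camera call; for the wrist camera it gives the pose at the moment of the call.
- robot.hand_in(): hands the job in, once; it reports no verdict.
The state is a dict: "time": time; "q": joint angles; "joint_velocities": joint speeds; "joint_torque": joint torques, N m; "position": TCP position; "tool_rot": TCP orientation; "ft_force": force on the tool from outside, world axes, zero at the start; "moment": the same for the moment, N m; "grip_width": finger opening in m.
Only numpy, scipy, OpenCV 4.12 (cv2) and the standard library are available. Lean on these libraries where they do the work, as an engineer would, in place of code of your own. Each camera call takes 0.05 s, during which the arm holds its last target. There are 200 camera calls.

## Working session

There is one attempt and no reset: what is moved stays moved. The work goes in short steps, Python scripts to look and compute and a tool call to move; the robot and the scene stay as the last step left them, time stands still between calls to the robot, and variables do not carry over. Pictures are saved under pics/ and viewed, about 8 in all and at most 12, crops included, and the job is handed in when it is done.

Besides the shell and the picture viewer there is one more tool, called after "Call:" as name(argument=value, ...) on one line, values as JSON. drive_tool: Moves the arm, as the interface text tells. Its arguments: {"type":"object","properties":{"series":{"type":"array"},"squeeze":{"type":"number"}},"required":["series"]}

```bash
ls; mkdir -p pics; python3 - <<'E'
from rig import robot
import cv2,numpy as np
o=robot.get_obs();print({k:np.round(v,3) for k,v in o.items()}, robot.grip_depth)
for n in("side","top"):
    im,d=robot.camera(n);cv2.imwrite(f"pics/{n}0.png",im);np.save(f"pics/{n}0.npy",d)
    m=robot.camera_model(n);print(n,{k:np.round(v,3).tolist() for k,v in m.items()})
E
```

```text
pics
{'time': np.float64(0.0), 'q': array([ 1.019,  0.529,  1.434,  0.   ,  1.181, -0.178]), 'joint_velocities': array([ 0.   , -0.002, -0.001, -0.002, -0.   , -0.001]), 'joint_torque': array([ -0.   , -44.004, -17.659,   0.063,   0.058,  -0.   ]), 'position': array([0.228, 0.581, 0.222]), 'tool_rot': array([ 0.186,  0.983, -0.001, -0.   ]), 'ft_force': array([ 1.005, -0.489,  0.66 ]), 'moment': array([-0.023, -0.013, -0.012]), 'grip_width': np.float64(0.087)} 0.0187
side {'fx': 462.219, 'fy': 462.219, 'cx': 257.633, 'cy': 192.504, 'R': [[0.989, -0.148, 0.025], [-0.056, -0.518, -0.854], [0.14, 0.842, -0.52]], 't': [-0.514, 0.128, 1.531]}
top {'fx': 451.537, 'fy': 451.537, 'cx': 256.71, 'cy': 187.698, 'R': [[0.015, -1.0, 0.013], [-0.998, -0.015, -0.064], [0.064, -0.012, -0.998]], 't': [-0.018, 0.526, 1.52]}
```

View pics/top0.png

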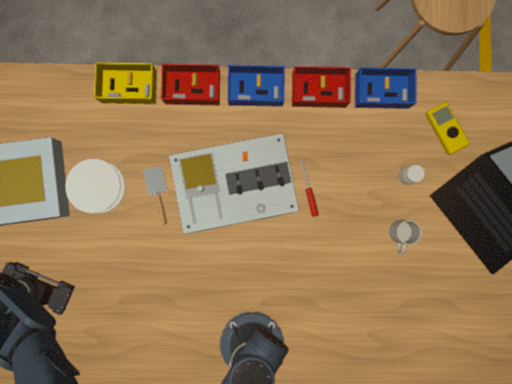

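View pics/side0.png

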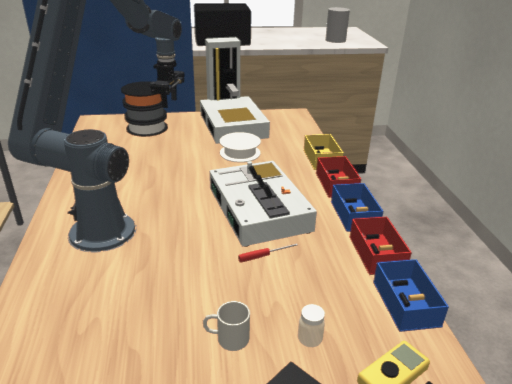

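The top view shows the base with corners near (169,156), (282,134), (298,209) and (184,232). The levers are at about (240–282,180), the knob at (200,188), the bearing at (261,208) and the clip at (246,156). I'll fit the base pose from depth.

```bash
cat > h.py <<'E'
import numpy as np,cv2
def world(d,m):
    v,u=np.indices(d.shape);c=np.stack([(u-m["cx"])/m["fx"]*d,(v-m["cy"])/m["fy"]*d,d],-1)
    return (c-np.array(m["t"]))@np.array(m["R"])
def proj(X,m):
    c=np.array(m["R"])@np.array(X)+m["t"];return c[0]/c[2]*m["fx"]+m["cx"],c[1]/c[2]*m["fy"]+m["cy"]
E
python3 - <<'E'
from rig import robot
from h import *
m=robot.camera_model("top");d=np.load("pics/top0.npy");W=world(d,m)
w=W[125:240,160:305];s=(w[...,2]>.07)&(w[...,2]<.16)
n,l,st,_=cv2.connectedComponentsWithStats(s.astype(np.uint8));k=1+np.argmax(st[1:,4])
p=w[(l==k)&(w[...,2]>.08)&(w[...,2]<.12)];r=cv2.minAreaRect(p[:,:2].astype(np.float32));print(r,np.median(p[:,2]))
c=np.array(r[0]);
box=cv2.boxPoints(r);print(box)
# yaw: long side along base y
e=box[1]-box[0];e2=box[2]-box[1];L=e if np.hypot(*e)>np.hypot(*e2) else e2
L=L*np.sign(L[1]);yaw=np.arctan2(-L[0],L[1]);print("yaw",yaw,np.degrees(yaw))
R=np.array([[np.cos(yaw),-np.sin(yaw)],[np.sin(yaw),np.cos(yaw)]])
im=cv2.imread("pics/top0.png")
def pt(x,y,z):return np.r_[c+R@[x,y],z]
for n_,X in dict(kn=(0,.105,.144),l=(-.04,-.015,.191),m=(-.04,-.08,.191),r=(-.04,-.145,.191),a=(.13,.19,.09),b=(-.13,.19,.09),c=(-.13,-.19,.09),d=(.13,-.19,.09)).items():
    P=pt(*X);u,v=proj(P,m);print(n_,P.round(3),round(u,1),round(v,1));cv2.circle(im,(round(u*1),round(v*1)),1,(255,0,255),-1)
cv2.imwrite("pics/ov.png",cv2.resize(im[120:245,155:315],None,fx=5,fy=5,interpolation=cv2.INTER_CUBIC)[:600,:800])
E
```

```text
((0.5372903347015381, 0.0669623464345932), (0.260923832654953, 0.3810221552848816), 11.994267463684082) 0.09364578424071268
[[ 0.37008578  0.22620246]
 [ 0.44926745 -0.14650136]
 [ 0.7044949  -0.09227777]
 [ 0.6253132   0.28042606]]
yaw 0.20933945 11.9942665
kn [0.515 0.17  0.144] 199.4 187.5
l [0.501 0.044 0.191] 239.3 191.8
m [ 0.515 -0.02   0.191] 260.4 187.7
r [ 0.528 -0.083  0.191] 281.5 183.6
a [0.625 0.28  0.09 ] 168.1 154.4
b [0.371 0.226 0.09 ] 182.8 233.3
c [ 0.45  -0.146  0.09 ] 298.5 210.4
d [ 0.704 -0.092  0.09 ] 282.7 132.3
```

View pics/ov.png

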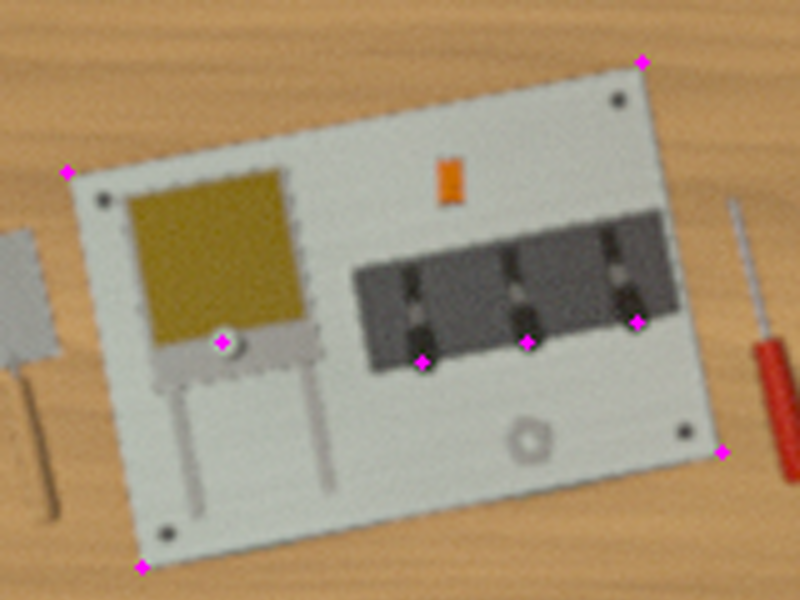

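```bash
cat >> h.py <<'E'
from scipy.spatial.transform import Rotation as Ro
C=np.array([.5373,.0670]);YAW=.2093
RB=np.array([[np.cos(YAW),-np.sin(YAW)],[np.sin(YAW),np.cos(YAW)]])
RT=np.column_stack([np.r_[RB[:,1],0],np.r_[RB[:,0],0],[0,0,-1.]]) # tool x=base y, y=base x, z down
def state(o):
    p=np.array(o["position"]);b=RB.T@(p[:2]-C);f=np.array(o["ft_force"]);fb=RB.T@f[:2]
    print("t",round(float(o["time"]),2),"base xyz",b.round(4),p[2].round(4),"F base",fb.round(1),f[2].round(1),"w",round(float(o["grip_width"]),4))
def go(o,x,y,z):
    p=np.array(o["position"]);T=np.r_[C+RB@[x,y],z];R=Ro.from_quat(o["tool_rot"])
    print("turn",np.degrees((R.inv()*Ro.from_matrix(RT)).as_rotvec()).round(2),"shift in aligned tool axes",(RT.T@(T-p)).round(4))
E
python3 - <<'E'
from rig import robot
from h import *
o=robot.get_obs();state(o);go(o,-.012,-.015,.222)
E
```

```text
t 0.1 base xyz [-0.1959  0.5674] 0.2217 F base [ 0.6 -0.1] -0.6 w 0.0867
turn [-1.100e-01  4.000e-02  5.659e+01] shift in aligned tool axes [-5.824e-01  1.839e-01 -3.000e-04]
```

Call:
drive_tool(series=[[0, 0, 0, 0, 0, 10.6, 1], [0, 0, 0, 0, 0, 10.6, 1], [0, 0, 0, 0, 0, 10.6, 1], [0, 0, 0, 0, 0, 10.6, 1], [0, 0, 0, 0, 0, 10.6, 1]], squeeze=7)

```text
time: 0.72
position: [0.2279, 0.5815, 0.2219]
tool_rot: [0.607, 0.795, -0.001, 0.0]
ft_force: [0.7, 0.0, 0.4]
grip_width: 0.087
```

Call:
drive_tool(series=[[0, 0, -0.01, 0, 0, 3.6, 1], [-0.05, 0.015, 0, 0, 0, 0, 1], [-0.05, 0.015, 0, 0, 0, 0, 1], [-0.05, 0.015, 0, 0, 0, 0, 1], [-0.05, 0.015, 0, 0, 0, 0, 1]])

```text
time: 1.35
position: [0.3288, 0.3971, 0.2323]
tool_rot: [0.629, 0.777, -0.0, 0.0]
ft_force: [0.4, 0.3, 0.4]
grip_width: 0.0868
```

Call:
drive_tool(series=[[-0.05, 0.016, 0, 0, 0, 0, 1], [-0.05, 0.016, 0, 0, 0, 0, 1], [-0.05, 0.016, 0, 0, 0, 0, 1], [-0.05, 0.016, 0, 0, 0, 0, 1], [0, 0, 0, 0, 0, 0, 1]])

```text
time: 1.98
position: [0.4344, 0.2136, 0.2324]
tool_rot: [0.632, 0.775, -0.0, 0.0]
ft_force: [-0.4, -0.0, -0.3]
grip_width: 0.087
```

```bash
python3 - <<'E'
from rig import robot
from h import *
o=robot.get_obs();state(o);go(o,-.012,-.015,.222)
E
```

```text
t 1.98 base xyz [-0.0702  0.1648] 0.2324 F base [-0.3  0.1] -0.3 w 0.087
turn [ 0.02  0.03 -0.34] shift in aligned tool axes [-0.1798  0.0582  0.0104]
```

Call:
drive_tool(series=[[-0.045, 0.0145, 0, 0, 0, -0.3, 1], [-0.045, 0.0145, 0, 0, 0, 0, 1], [-0.045, 0.0145, 0, 0, 0, 0, 1], [-0.045, 0.0145, 0, 0, 0, 0, 1], [0, 0, 0, 0, 0, 0, 1]])

```text
time: 2.6
position: [0.5288, 0.0512, 0.2323]
tool_rot: [0.629, 0.778, 0.0, 0.0]
ft_force: [0.6, -0.2, -0.8]
grip_width: 0.087
```

```bash
python3 - <<'E'
from rig import robot
from h import *
o=robot.get_obs();state(o);go(o,-.012,-.015,.222)
m=robot.camera_model("wrist");im,d=robot.camera("wrist");np.save("pics/w.npy",d)
def pt(x,y,z):return np.r_[C+RB@[x,y],z]
for X in [(-.04,-.015,.191),(-.04,-.08,.191),(-.04,-.145,.191),(0,.105,.144),(-.012,-.015,.16)]:
    u,v=proj(pt(*X),m);print(X,round(u),round(v));cv2.circle(im,(round(u),round(v)),3,(255,0,255),-1)
cv2.imwrite("pics/w1.png",im)
W=world(d,m);b=(W[...,:2]-C)@RB
for y in(-.015,-.08,-.145):
    s=(abs(b[...,1]-y)<.02)&(W[...,2]>.165)&(W[...,2]<.205)&(abs(b[...,0])<.07)
    if s.sum():print(y,s.sum(),"x",np.percentile(b[s][:,0],[1,50,99]).round(4),"y",np.percentile(b[s][:,1],[2,50,98]).round(4),"z",W[s][:,2].max().round(4))
E
```

```text
t 2.6 base xyz [-0.0116 -0.0137] 0.2323 F base [ 0.6 -0.3] -0.8 w 0.087
turn [0.05 0.02 0.11] shift in aligned tool axes [-0.0013 -0.0004  0.0103]
(-0.04, -0.015, 0.191) 213 213
(-0.04, -0.08, 0.191) 217 297
(-0.04, -0.145, 0.191) 219 368
(0, 0.105, 0.144) 273 28
(-0.012, -0.015, 0.16) 255 198
-0.015 999 x [-0.0488 -0.0355 -0.0226] y [-0.0217 -0.0121 -0.0063] z 0.1947
-0.08 139 x [-0.0481 -0.0398 -0.0324] y [-0.0876 -0.0833 -0.0794] z 0.194
-0.145 48 x [-0.0413 -0.037  -0.0345] y [-0.1406 -0.1371 -0.1357] z 0.1751
```

View pics/w1.png

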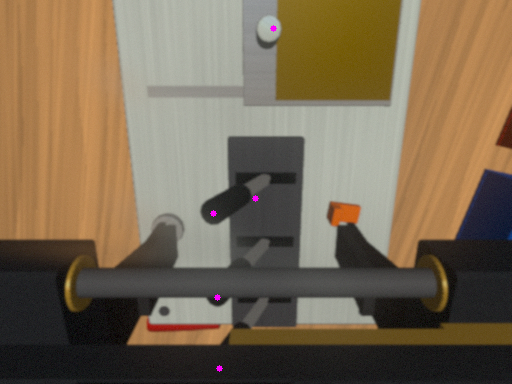

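Call:
drive_tool(series=[[-0.001, 0, 0.036, 0, 0, 0, 1], [0, 0, 0.036, 0, 0, 0, 1], [0, 0, 0, 0, 0, 0, 1]])

```text
time: 3.02
position: [0.5239, 0.0538, 0.1583]
tool_rot: [0.627, 0.779, -0.002, -0.004]
ft_force: [-0.4, 1.2, 0.1]
grip_width: 0.0868
```

Call:
drive_tool(series=[[0, 0, 0, 0, 0, 0, 0.9], [0, 0, 0, 0, 0, 0, 0.8], [0, 0, 0, 0, 0, 0, 0.75], [0, 0, 0, 0, 0, 0, 0.7], [0, 0, 0, 0, 0, 0, 0.7]])

```text
time: 3.65
position: [0.5271, 0.0516, 0.1607]
tool_rot: [0.627, 0.779, -0.0, -0.0]
ft_force: [-2.7, 0.0, 0.5]
grip_width: 0.0619
```

Call:
drive_tool(series=[[0, 0, 0, 0, 0, 0, 0.6], [0, 0, 0, 0, 0, 0, 0.55], [0, 0, 0, 0, 0, 0, 0.55]])

```text
time: 4.03
position: [0.5277, 0.0516, 0.1607]
tool_rot: [0.627, 0.779, 0.0, 0.0]
ft_force: [-4.5, -0.4, 2.8]
grip_width: 0.0485
```

Call:
drive_tool(series=[[0, 0, 0, 0, 0, 0, 0.5], [0, 0, 0, 0, 0, 0, 0.4], [0, 0, 0, 0, 0, 0, 0.4], [0, 0, 0, 0, 0, 0, 0.4]])

```text
time: 4.53
position: [0.5277, 0.0516, 0.1606]
tool_rot: [0.627, 0.779, 0.0, 0.0]
ft_force: [-3.1, -1.0, 3.4]
grip_width: 0.0353
```

Call:
drive_tool(series=[[0, 0, 0, 0, 0, 0, 0.3], [0, 0, 0, 0, 0, 0, 0.2], [0, 0, 0, 0, 0, 0, 0.2]])

```text
time: 4.9
position: [0.5287, 0.0518, 0.1608]
tool_rot: [0.628, 0.779, 0.001, 0.001]
ft_force: [-0.6, 0.2, 1.6]
grip_width: 0.0211
```

Call:
drive_tool(series=[[0, 0, 0, 0, 0, 0, 0.5], [0, 0.006, 0, 0, 0, 0, 0.5], [0, 0.005, 0, 0, 0, 0, 0.5], [0, 0.004, 0, 0, 0, 0, 0.5]])

```text
time: 5.4
position: [0.5419, 0.0548, 0.1604]
tool_rot: [0.627, 0.779, -0.001, -0.001]
ft_force: [-3.2, -0.7, 2.0]
grip_width: 0.0429
```

Call:
drive_tool(series=[[0, 0.0015, 0, 0, 0, 0, 0.5], [0, 0.0015, 0, 0, 0, 0, 0.5]])

```text
time: 5.65
position: [0.5449, 0.0555, 0.1605]
tool_rot: [0.627, 0.779, -0.0, -0.0]
ft_force: [-1.4, -0.7, 2.0]
grip_width: 0.0436
```

Call:
drive_tool(series=[[0, 0.006, 0, 0, 0, 0, 0.5], [0, 0.006, 0, 0, 0, 0, 0.5], [0, 0.006, 0, 0, 0, 0, 0.5], [0, 0.005, 0, 0, 0, 0, 0.5]])

```text
time: 6.15
position: [0.5679, 0.0605, 0.1604]
tool_rot: [0.627, 0.779, -0.0, -0.0]
ft_force: [-3.4, -1.1, 0.6]
grip_width: 0.0434
```

Call:
drive_tool(series=[[0, 0.002, 0, 0, 0, 0, 0.5], [0, 0, 0, 0, 0, 0, 0.5]])

```text
time: 6.4
position: [0.5699, 0.0609, 0.1603]
tool_rot: [0.627, 0.779, 0.0, 0.0]
ft_force: [-1.4, 0.2, 0.0]
grip_width: 0.0435
```

Call:
drive_tool(series=[[0, 0.002, 0, 0, 0, 0, 0.5], [0, 0, 0, 0, 0, 0, 0.5]])

```text
time: 6.65
position: [0.5712, 0.0612, 0.1603]
tool_rot: [0.627, 0.779, -0.0, -0.0]
ft_force: [-3.2, -0.6, -0.4]
grip_width: 0.0435
```

Call:
drive_tool(series=[[0, 0.002, 0, 0, 0, 0, 0.5], [0, 0, 0, 0, 0, 0, 0.5]])

```text
time: 6.9
position: [0.5733, 0.0617, 0.1604]
tool_rot: [0.627, 0.779, -0.0, -0.0]
ft_force: [-2.4, -0.4, -0.1]
grip_width: 0.0434
```

Base x is now about 0.034, where the home stop should be close.

Call:
drive_tool(series=[[0, 0.002, 0, 0, 0, 0, 0.5], [0, 0, 0, 0, 0, 0, 0.5]])

```text
time: 7.15
position: [0.5743, 0.062, 0.1602]
tool_rot: [0.627, 0.779, -0.001, -0.001]
ft_force: [-4.7, -1.1, -0.5]
grip_width: 0.0436
```

Call:
drive_tool(series=[[0, 0.0015, 0, 0, 0, 0, 0.5], [0, 0, 0, 0, 0, 0, 0.5]])

```text
time: 7.4
position: [0.5748, 0.0622, 0.16]
tool_rot: [0.627, 0.779, -0.002, -0.002]
ft_force: [-6.2, -2.2, -0.7]
grip_width: 0.0435
```

Call:
drive_tool(series=[[0, 0.0015, 0, 0, 0, 0, 0.5], [0, 0, 0, 0, 0, 0, 0.5]])

```text
time: 7.65
position: [0.5754, 0.0623, 0.1597]
tool_rot: [0.627, 0.779, -0.003, -0.002]
ft_force: [-7.2, -2.5, -0.5]
grip_width: 0.0436
```

Call:
drive_tool(series=[[0, -0.006, 0, 0, 0, 0, 0.6], [0, 0, -0.04, 0, 0, 0, 0.8], [0, 0, -0.034, 0, 0, 0, 1], [-0.033, -0.022, 0, 0, 0, 0, 1], [-0.032, -0.022, 0, 0, 0, 0, 1]])

```text
time: 8.28
position: [0.5458, -0.0123, 0.2365]
tool_rot: [0.627, 0.779, 0.002, 0.004]
ft_force: [0.1, -0.8, -0.7]
grip_width: 0.0827
```

```bash
python3 - <<'E'
from rig import robot
from h import *
o=robot.get_obs();state(o);go(o,-.012,-.08,.160)
im,d=robot.camera("wrist");cv2.imwrite("pics/w2.png",im)
m=robot.camera_model("wrist");W=world(d,m);b=(W[...,:2]-C)@RB
for y in(-.015,-.08):
    s=(abs(b[...,1]-y)<.02)&(W[...,2]>.165)&(W[...,2]<.205)&(abs(b[...,0])<.07)
    if s.sum():print(y,s.sum(),"x",np.percentile(b[s][:,0],[1,50,99]).round(4),"y",np.percentile(b[s][:,1],[2,50,98]).round(4),"z",W[s][:,2].max().round(4))
E
```

```text
t 8.28 base xyz [-0.0081 -0.0793] 0.2365 F base [-0.1 -0.8] -0.7 w 0.0827
turn [0.45 0.18 0.37] shift in aligned tool axes [-0.0007 -0.0039  0.0765]
-0.015 1159 x [0.0136 0.0257 0.0397] y [-0.0266 -0.0181 -0.0103] z 0.1938
-0.08 961 x [-0.0518 -0.0385 -0.0259] y [-0.0905 -0.0807 -0.0749] z 0.1945
```

View pics/w2.png

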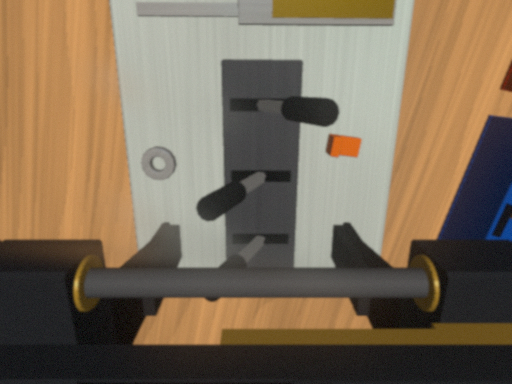

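Call:
drive_tool(series=[[0, -0.002, 0, 0, 0, 0.3, 1], [0, 0, 0, 0, 0, 0, 1]])

```text
time: 8.57
position: [0.5425, -0.0114, 0.2351]
tool_rot: [0.629, 0.777, 0.001, 0.001]
ft_force: [-0.6, -0.3, -0.5]
grip_width: 0.0868
```

```bash
python3 - <<'E'
from rig import robot
from h import *
o=robot.get_obs();state(o);go(o,-.014,-.08,.160)
E
```

```text
t 8.57 base xyz [-0.0113 -0.0778] 0.2351 F base [-0.7 -0.2] -0.5 w 0.0868
turn [ 0.16  0.03 -0.  ] shift in aligned tool axes [-0.0022 -0.0027  0.0751]
```

Call:
drive_tool(series=[[-0.002, -0.003, 0, 0, 0, 0, 1], [0, 0, 0.037, 0, 0, 0, 1], [0, 0, 0.037, 0, 0, 0, 1], [0, 0, 0, 0, 0, 0, 1]])

```text
time: 9.07
position: [0.5368, -0.0134, 0.1582]
tool_rot: [0.629, 0.777, -0.001, -0.003]
ft_force: [-1.1, 1.0, -0.8]
grip_width: 0.087
```

Call:
drive_tool(series=[[0, 0, 0, 0, 0, 0, 0.9], [0, 0, 0, 0, 0, 0, 0.8], [0, 0, 0, 0, 0, 0, 0.75], [0, 0, 0, 0, 0, 0, 0.7], [0, 0, 0, 0, 0, 0, 0.7]])

```text
time: 9.7
position: [0.5372, -0.0145, 0.1606]
tool_rot: [0.629, 0.777, -0.001, -0.001]
ft_force: [-4.7, -1.5, 2.8]
grip_width: 0.0619
```

Call:
drive_tool(series=[[0, 0, 0, 0, 0, 0, 0.65], [0, 0, 0, 0, 0, 0, 0.6], [0, 0, 0, 0, 0, 0, 0.6]])

```text
time: 10.07
position: [0.5383, -0.0143, 0.1607]
tool_rot: [0.629, 0.777, -0.0, -0.001]
ft_force: [-5.3, -0.4, 5.4]
grip_width: 0.053
```

Call:
drive_tool(series=[[0, 0, 0, 0, 0, 0, 0.55], [0, 0, 0, 0, 0, 0, 0.5], [0, 0, 0, 0, 0, 0, 0.5]])

```text
time: 10.45
position: [0.5387, -0.0144, 0.1608]
tool_rot: [0.629, 0.777, -0.0, -0.0]
ft_force: [-4.3, -1.1, 5.2]
grip_width: 0.0442
```

Call:
drive_tool(series=[[0, 0, 0, 0, 0, 0, 0.45], [0, 0, 0, 0, 0, 0, 0.4], [0, 0, 0, 0, 0, 0, 0.4]])

```text
time: 10.82
position: [0.539, -0.0145, 0.1606]
tool_rot: [0.629, 0.777, 0.0, 0.0]
ft_force: [-4.3, -1.6, 4.4]
grip_width: 0.0353
```

Call:
drive_tool(series=[[0, 0, 0, 0, 0, 0, 0.35], [0, 0, 0, 0, 0, 0, 0.3], [0, 0, 0, 0, 0, 0, 0.3]])

```text
time: 11.2
position: [0.539, -0.0145, 0.1605]
tool_rot: [0.629, 0.777, 0.0, 0.0]
ft_force: [-3.9, -0.9, 3.6]
grip_width: 0.0265
```

Call:
drive_tool(series=[[0, 0, 0, 0, 0, 0, 0.25], [0, 0, 0, 0, 0, 0, 0.2], [0, 0, 0, 0, 0, 0, 0.2]])

```text
time: 11.58
position: [0.5397, -0.0144, 0.1608]
tool_rot: [0.63, 0.777, 0.001, 0.001]
ft_force: [-1.1, 0.6, 3.7]
grip_width: 0.0222
```

Call:
drive_tool(series=[[0, 0, 0, 0, 0, 0, 0.5], [0, 0.006, 0, 0, 0, 0, 0.5], [0, 0.005, 0, 0, 0, 0, 0.5], [0, 0.002, 0, 0, 0, 0, 0.5]])

```text
time: 12.08
position: [0.5511, -0.0117, 0.1604]
tool_rot: [0.629, 0.777, -0.001, -0.001]
ft_force: [-3.3, -1.6, 2.4]
grip_width: 0.0424
```

Call:
drive_tool(series=[[0, 0.0015, 0, 0, 0, 0, 0.5], [0, 0.0015, 0, 0, 0, 0, 0.5]])

```text
time: 12.32
position: [0.5536, -0.0112, 0.1607]
tool_rot: [0.629, 0.777, -0.001, -0.001]
ft_force: [-4.9, -1.1, 7.1]
grip_width: 0.044
```

Call:
drive_tool(series=[[0, 0.0015, 0, 0, 0, 0, 0.5], [0, 0.0015, 0, 0, 0, 0, 0.5]])

```text
time: 12.58
position: [0.5555, -0.0107, 0.1606]
tool_rot: [0.629, 0.777, -0.002, -0.002]
ft_force: [-6.9, -3.3, 6.8]
grip_width: 0.0432
```

Call:
drive_tool(series=[[0, 0.001, 0, 0, 0, 0, 0.5], [0, 0, 0, 0, 0, 0, 0.5]])

```text
time: 12.82
position: [0.5561, -0.0106, 0.1607]
tool_rot: [0.629, 0.777, -0.002, -0.002]
ft_force: [-8.0, -2.6, 6.8]
grip_width: 0.0439
```

```bash
python3 - <<'E'
from rig import robot
from h import *
o=robot.get_obs();state(o)
im,d=robot.camera("wrist");cv2.imwrite("pics/w3.png",im)
E
```

```text
t 12.82 base xyz [ 0.0023 -0.0798] 0.1607 F base [-8.3 -0.8] 6.8 w 0.0439
```

View pics/w3.png

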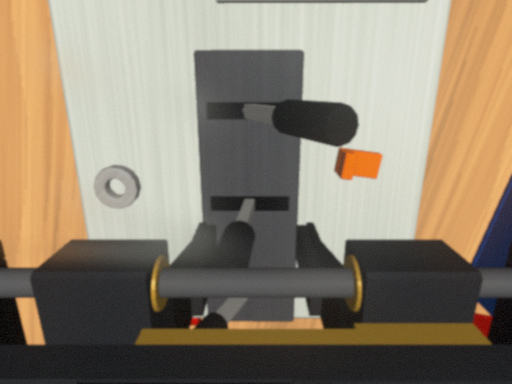

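Call:
drive_tool(series=[[0, 0.0015, 0, 0, 0, 0, 0.5], [0, 0, 0, 0, 0, 0, 0.5]])

```text
time: 13.12
position: [0.557, -0.0103, 0.1608]
tool_rot: [0.629, 0.777, -0.002, -0.002]
ft_force: [-8.5, -3.2, 9.1]
grip_width: 0.0434
```

Call:
drive_tool(series=[[0, -0.006, 0, 0, 0, 0, 0.7], [0, 0, -0.037, 0, 0, 0, 1], [0, 0, -0.037, 0, 0, 0, 1], [-0.033, -0.007, 0, 0, 0, 0, 1], [-0.032, -0.006, 0, 0, 0, 0, 1]])

```text
time: 13.75
position: [0.5565, -0.078, 0.2355]
tool_rot: [0.629, 0.777, 0.001, 0.002]
ft_force: [0.2, 0.7, -0.4]
grip_width: 0.0837
```

Call:
drive_tool(series=[[0, 0, 0, 0, 0, 0, 1]])

```text
time: 13.88
position: [0.5563, -0.0795, 0.2348]
tool_rot: [0.631, 0.776, 0.001, 0.002]
ft_force: [0.1, -0.1, -0.2]
grip_width: 0.0858
```

```bash
python3 - <<'E'
from rig import robot
from h import *
o=robot.get_obs();state(o);go(o,-.014,-.145,.160)
im,d=robot.camera("wrist")
m=robot.camera_model("wrist");W=world(d,m);b=(W[...,:2]-C)@RB
for y in(-.015,-.08,-.145):
    s=(abs(b[...,1]-y)<.02)&(W[...,2]>.165)&(W[...,2]<.205)&(abs(b[...,0])<.07)
    if s.sum():print(y,s.sum(),"x",np.percentile(b[s][:,0],[1,50,99]).round(4),"y",np.percentile(b[s][:,1],[2,50,98]).round(4),"z",W[s][:,2].max().round(4))
E
```

```text
t 13.88 base xyz [-0.0118 -0.1472] 0.2348 F base [ 0.  -0.1] -0.2 w 0.0858
turn [ 0.21  0.09 -0.19] shift in aligned tool axes [ 0.0022 -0.0022  0.0748]
-0.015 517 x [0.0154 0.0258 0.0394] y [-0.0226 -0.0205 -0.0155] z 0.1927
-0.08 784 x [-0.0215 -0.0126 -0.0026] y [-0.0862 -0.0779 -0.0705] z 0.2006
-0.145 979 x [-0.0495 -0.0361 -0.0232] y [-0.1503 -0.1408 -0.1349] z 0.1943
```

Call:
drive_tool(series=[[0.002, -0.002, 0, 0, 0, 0, 1], [0, 0, 0.037, 0, 0, 0, 1], [0, 0, 0.037, 0, 0, 0, 1], [0, 0, 0, 0, 0, 0, 0.9], [0, 0, 0, 0, 0, 0, 0.8]])

```text
time: 14.55
position: [0.5532, -0.0755, 0.1615]
tool_rot: [0.629, 0.777, 0.0, 0.001]
ft_force: [0.2, 0.0, -0.6]
grip_width: 0.0754
```

Call:
drive_tool(series=[[0, 0, 0, 0, 0, 0, 0.75], [0, 0, 0, 0, 0, 0, 0.7], [0, 0, 0, 0, 0, 0, 0.65], [0, 0, 0, 0, 0, 0, 0.65]])

```text
time: 15.05
position: [0.5522, -0.076, 0.1609]
tool_rot: [0.63, 0.777, -0.0, 0.0]
ft_force: [-3.7, -0.5, 1.5]
grip_width: 0.0573
```

Call:
drive_tool(series=[[0, 0, 0, 0, 0, 0, 0.6], [0, 0, 0, 0, 0, 0, 0.55], [0, 0, 0, 0, 0, 0, 0.5], [0, 0, 0, 0, 0, 0, 0.5]])

```text
time: 15.55
position: [0.5526, -0.076, 0.1607]
tool_rot: [0.629, 0.777, 0.0, 0.0]
ft_force: [-3.4, -0.4, 4.5]
grip_width: 0.0444
```

Call:
drive_tool(series=[[0, 0, 0, 0, 0, 0, 0.45], [0, 0, 0, 0, 0, 0, 0.4], [0, 0, 0, 0, 0, 0, 0.35], [0, 0, 0, 0, 0, 0, 0.35]])

```text
time: 16.05
position: [0.5521, -0.076, 0.1606]
tool_rot: [0.629, 0.777, -0.0, -0.0]
ft_force: [-3.7, -1.1, 4.5]
grip_width: 0.0312
```

Call:
drive_tool(series=[[0, 0, 0, 0, 0, 0, 0.3], [0, 0, 0, 0, 0, 0, 0.25], [0, 0, 0, 0, 0, 0, 0.2], [0, 0, 0, 0, 0, 0, 0.2]])

```text
time: 16.55
position: [0.5531, -0.0758, 0.1608]
tool_rot: [0.63, 0.777, 0.001, 0.001]
ft_force: [-1.8, 0.1, 4.8]
grip_width: 0.0223
```

Not stopped so far. As before, I'll open to 0.5 and push on in small steps.

Call:
drive_tool(series=[[0, 0, 0, 0, 0, 0, 0.5], [0, 0.006, 0, 0, 0, 0, 0.5], [0, 0.005, 0, 0, 0, 0, 0.5], [0, 0.002, 0, 0, 0, 0, 0.5]])

```text
time: 17.05
position: [0.5648, -0.0732, 0.1603]
tool_rot: [0.629, 0.777, -0.001, -0.001]
ft_force: [-3.0, -1.1, 2.7]
grip_width: 0.0433
```

Call:
drive_tool(series=[[0, 0.0015, 0, 0, 0, 0, 0.5], [0, 0.0015, 0, 0, 0, 0, 0.5]])

```text
time: 17.3
position: [0.5678, -0.0726, 0.1607]
tool_rot: [0.629, 0.777, -0.0, -0.0]
ft_force: [-3.7, -1.0, 4.0]
grip_width: 0.0436
```

Call:
drive_tool(series=[[0, 0.001, 0, 0, 0, 0, 0.5], [0, 0.001, 0, 0, 0, 0, 0.5]])

```text
time: 17.55
position: [0.57, -0.0722, 0.1608]
tool_rot: [0.629, 0.777, 0.0, 0.0]
ft_force: [-3.4, -1.5, 5.4]
grip_width: 0.0436
```

Call:
drive_tool(series=[[0, 0.0015, 0, 0, 0, 0, 0.5], [0, 0.0015, 0, 0, 0, 0, 0.5]])

```text
time: 17.8
position: [0.573, -0.0716, 0.1604]
tool_rot: [0.629, 0.777, 0.0, -0.0]
ft_force: [-4.1, -0.0, 3.8]
grip_width: 0.0437
```

Call:
drive_tool(series=[[0, 0.0015, 0, 0, 0, 0, 0.5], [0, 0.0015, 0, 0, 0, 0, 0.5]])

```text
time: 18.05
position: [0.576, -0.0709, 0.1605]
tool_rot: [0.629, 0.777, 0.0, -0.0]
ft_force: [-3.6, -0.3, 2.3]
grip_width: 0.0437
```

Call:
drive_tool(series=[[0, 0.005, 0, 0, 0, 0, 0.5], [0, 0.005, 0, 0, 0, 0, 0.5], [0, 0.005, 0, 0, 0, 0, 0.5], [0, 0.005, 0, 0, 0, 0, 0.5]])

```text
time: 18.55
position: [0.5954, -0.0667, 0.1605]
tool_rot: [0.629, 0.777, -0.0, -0.0]
ft_force: [-4.4, -0.7, 0.9]
grip_width: 0.0432
```

Call:
drive_tool(series=[[0, 0.002, 0, 0, 0, 0, 0.5], [0, 0.0015, 0, 0, 0, 0, 0.5], [0, 0, 0, 0, 0, 0, 0.5]])

```text
time: 18.92
position: [0.5989, -0.066, 0.1602]
tool_rot: [0.629, 0.777, 0.0, -0.0]
ft_force: [-1.8, 0.3, -0.4]
grip_width: 0.0435
```

Call:
drive_tool(series=[[0, 0.0015, 0, 0, 0, 0, 0.5], [0, 0.001, 0, 0, 0, 0, 0.5], [0, 0, 0, 0, 0, 0, 0.5]])

```text
time: 19.3
position: [0.6007, -0.0655, 0.1602]
tool_rot: [0.629, 0.777, -0.0, -0.001]
ft_force: [-4.6, -0.6, -0.5]
grip_width: 0.0432
```

Call:
drive_tool(series=[[0, 0.0015, 0, 0, 0, 0, 0.5], [0, 0.001, 0, 0, 0, 0, 0.5], [0, 0, 0, 0, 0, 0, 0.5]])

```text
time: 19.68
position: [0.6019, -0.0652, 0.1599]
tool_rot: [0.629, 0.777, -0.001, -0.002]
ft_force: [-6.4, -1.4, -0.8]
grip_width: 0.0441
```

Call:
drive_tool(series=[[0, 0.0015, 0, 0, 0, 0, 0.5], [0, 0, 0, 0, 0, 0, 0.5]])

```text
time: 19.92
position: [0.6025, -0.065, 0.1597]
tool_rot: [0.629, 0.777, -0.002, -0.002]
ft_force: [-8.4, -2.6, -0.4]
grip_width: 0.0435
```

Call:
drive_tool(series=[[0, -0.006, 0, 0, 0, 0, 0.6], [0, 0, -0.037, 0, 0, 0, 0.6], [0, 0, -0.037, 0, 0, 0, 0.6], [0.033, -0.018, 0, 0, 0, 0, 0.6], [0.033, -0.018, 0, 0, 0, 0, 0.6]])

```text
time: 20.55
position: [0.5527, -0.0086, 0.2364]
tool_rot: [0.63, 0.777, 0.003, 0.003]
ft_force: [-0.2, -0.2, -0.3]
grip_width: 0.0518
```

Call:
drive_tool(series=[[0, 0, 0, 0, 0, 0, 0.6]])

```text
time: 20.68
position: [0.5504, -0.0069, 0.2358]
tool_rot: [0.629, 0.778, 0.002, 0.001]
ft_force: [0.2, -0.3, 0.2]
grip_width: 0.0523
```

```bash
python3 - <<'E'
from rig import robot
from h import *
o=robot.get_obs();state(o);go(o,-.003,-.08,.160)
E
```

```text
t 20.68 base xyz [-0.0025 -0.075 ] 0.2358 F base [ 0.1 -0.3] 0.2 w 0.0523
turn [0.23 0.01 0.11] shift in aligned tool axes [-0.005  -0.0005  0.0758]
```

Call:
drive_tool(series=[[-0.004, -0.001, 0, 0, 0, 0, 0.6], [0, 0, 0.037, 0, 0, 0, 0.6], [0, 0, 0.037, 0, 0, 0, 0.6], [0, 0, 0, 0, 0, 0, 0.6]])

```text
time: 21.18
position: [0.5497, -0.0138, 0.1583]
tool_rot: [0.63, 0.777, -0.001, -0.002]
ft_force: [0.4, -0.3, 1.2]
grip_width: 0.0523
```

Call:
drive_tool(series=[[0, 0.003, 0, 0, 0, 0, 0.6], [0, 0.003, 0, 0, 0, 0, 0.6], [0, 0.002, 0, 0, 0, 0, 0.6], [0, 0, 0, 0, 0, 0, 0.6]])

```text
time: 21.68
position: [0.5584, -0.0114, 0.1613]
tool_rot: [0.629, 0.777, 0.0, 0.001]
ft_force: [-0.6, -0.0, -0.1]
grip_width: 0.0524
```

Call:
drive_tool(series=[[0, 0.0015, 0, 0, 0, 0, 0.6], [0, 0.0015, 0, 0, 0, 0, 0.6]])

```text
time: 21.92
position: [0.5602, -0.0108, 0.1607]
tool_rot: [0.629, 0.777, -0.001, -0.001]
ft_force: [-3.1, -0.9, 3.4]
grip_width: 0.0522
```

Call:
drive_tool(series=[[0, 0.0015, 0, 0, 0, 0, 0.6], [0, 0.0015, 0, 0, 0, 0, 0.6]])

```text
time: 22.18
position: [0.5637, -0.01, 0.1604]
tool_rot: [0.629, 0.777, -0.0, -0.0]
ft_force: [-2.6, -0.1, 2.1]
grip_width: 0.0522
```

Call:
drive_tool(series=[[0, 0.0015, 0, 0, 0, 0, 0.6], [0, 0.0015, 0, 0, 0, 0, 0.6]])

```text
time: 22.42
position: [0.5669, -0.0093, 0.1604]
tool_rot: [0.629, 0.777, 0.0, -0.0]
ft_force: [-2.3, -0.9, 2.8]
grip_width: 0.0524
```

Call:
drive_tool(series=[[0, 0.002, 0, 0, 0, 0, 0.6], [0, 0.001, 0, 0, 0, 0, 0.6]])

```text
time: 22.68
position: [0.5692, -0.0088, 0.1605]
tool_rot: [0.629, 0.777, -0.001, -0.001]
ft_force: [-4.4, -0.9, 3.8]
grip_width: 0.0523
```

Call:
drive_tool(series=[[0, 0.005, 0, 0, 0, 0, 0.6], [0, 0.005, 0, 0, 0, 0, 0.6], [0, 0.005, 0, 0, 0, 0, 0.6], [0, 0.004, 0, 0, 0, 0, 0.6]])

```text
time: 23.18
position: [0.5884, -0.0047, 0.1602]
tool_rot: [0.629, 0.777, -0.0, -0.0]
ft_force: [-4.4, -0.4, 1.4]
grip_width: 0.0526
```

Call:
drive_tool(series=[[0, 0.002, 0, 0, 0, 0, 0.6], [0, 0.0015, 0, 0, 0, 0, 0.6], [0, 0, 0, 0, 0, 0, 0.6]])

```text
time: 23.55
position: [0.5915, -0.0041, 0.1601]
tool_rot: [0.629, 0.777, -0.0, -0.0]
ft_force: [-2.9, -1.5, -1.2]
grip_width: 0.052
```

Call:
drive_tool(series=[[0, 0.0015, 0, 0, 0, 0, 0.6], [0, 0.001, 0, 0, 0, 0, 0.6], [0, 0, 0, 0, 0, 0, 0.6]])

```text
time: 23.92
position: [0.5927, -0.0038, 0.1599]
tool_rot: [0.629, 0.777, -0.001, -0.001]
ft_force: [-5.2, -1.1, -0.9]
grip_width: 0.0527
```

Call:
drive_tool(series=[[0, 0.0015, 0, 0, 0, 0, 0.6], [0, 0, 0, 0, 0, 0, 0.6]])

```text
time: 24.18
position: [0.5933, -0.0036, 0.1597]
tool_rot: [0.629, 0.777, -0.002, -0.002]
ft_force: [-7.1, -2.6, -0.5]
grip_width: 0.0523
```

Call:
drive_tool(series=[[0, 0.001, 0, 0, 0, 0, 0.6], [0, 0, 0, 0, 0, 0, 0.6]])

```text
time: 24.42
position: [0.5936, -0.0035, 0.1595]
tool_rot: [0.629, 0.777, -0.003, -0.003]
ft_force: [-8.0, -2.4, -0.4]
grip_width: 0.0522
```

Call:
drive_tool(series=[[0, -0.006, 0, 0, 0, 0, 0.6], [0, 0, -0.037, 0, 0, 0, 0.7], [0, 0, -0.037, 0, 0, 0, 0.8], [0.06, -0.01, 0, 0, 0, 0, 0.8], [0.06, -0.01, 0, 0, 0, 0, 0.8]])

```text
time: 25.05
position: [0.5494, 0.1098, 0.2366]
tool_rot: [0.631, 0.776, 0.004, 0.003]
ft_force: [0.0, -0.1, -0.8]
grip_width: 0.0691
```

Call:
drive_tool(series=[[0.03, -0.01, 0, 0, 0, 0, 0.8], [0, 0, 0, 0, 0, 0, 0.8], [0, 0, 0, 0, 0, 0, 0.8]])

```text
time: 25.42
position: [0.5325, 0.1358, 0.2354]
tool_rot: [0.629, 0.777, 0.002, 0.002]
ft_force: [0.3, -0.3, -0.1]
grip_width: 0.0698
```

```bash
python3 - <<'E'
from rig import robot
from h import *
o=robot.get_obs();state(o);go(o,0,.105,.115)
m=robot.camera_model("wrist");im,d=robot.camera("wrist");cv2.imwrite("pics/w4.png",im)
im,d=robot.camera("top");cv2.imwrite("pics/t4.png",cv2.resize(im[120:245,155:315],None,fx=5,fy=4.8,interpolation=cv2.INTER_CUBIC))
def lv(d,m):
  W=world(d,m);b=(W[...,:2]-C)@RB
  for y,z0,z1 in((-.015,.165,.205),(-.08,.165,.205),(-.145,.165,.205),(.105,.125,.15)):
    s=(abs(b[...,1]-y)<.02)&(W[...,2]>z0)&(W[...,2]<z1)&(abs(b[...,0])<.07)
    if s.sum():print(y,s.sum(),"x",np.percentile(b[s][:,0],[1,50,99]).round(4),"y",np.percentile(b[s][:,1],[2,50,98]).round(4),"z",W[s][:,2].max().round(4))
lv(d,robot.camera_model("top"))
E
```

```text
t 25.43 base xyz [0.0096 0.0683] 0.2354 F base [ 0.3 -0.4] -0.1 w 0.0698
turn [ 0.27  0.05 -0.01] shift in aligned tool axes [ 0.0367 -0.0096  0.1204]
-0.015 53 x [0.0175 0.0303 0.0453] y [-0.0233 -0.0156 -0.0073] z 0.1979
-0.08 54 x [0.0168 0.0308 0.0451] y [-0.0873 -0.0795 -0.0717] z 0.1996
-0.145 53 x [0.0169 0.0303 0.0451] y [-0.1519 -0.1445 -0.1366] z 0.2024
```

View pics/w4.png

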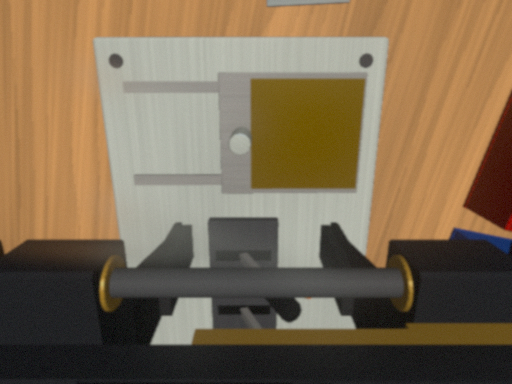

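Call:
drive_tool(series=[[0.037, -0.01, 0, 0, 0, 0, 0.8], [0, 0, 0.04, 0, 0, 0, 0.8], [0, 0, 0.04, 0, 0, 0, 0.8], [0, 0, 0.04, 0, 0, 0, 0.8], [0, 0, 0, 0, 0, 0, 0.8]])

```text
time: 26.15
position: [0.5115, 0.1689, 0.1119]
tool_rot: [0.63, 0.776, -0.002, -0.002]
ft_force: [-0.9, 1.0, -0.4]
grip_width: 0.0698
```

Call:
drive_tool(series=[[0, 0, 0, 0, 0, 0, 0.6], [0, 0, 0, 0, 0, 0, 0.4], [0, 0, 0, 0, 0, 0, 0.25], [0, 0, 0, 0, 0, 0, 0.1], [0, 0, 0, 0, 0, 0, 0.1]], squeeze=15)

```text
time: 26.78
position: [0.513, 0.1703, 0.1149]
tool_rot: [0.629, 0.777, 0.0, 0.0]
ft_force: [-0.6, 0.3, 0.5]
grip_width: 0.0276
```

Call:
drive_tool(series=[[0, 0, 0, 0, 0, 0, 0.1], [0, 0, 0, 0, 0, 0, 0.1]])

```text
time: 27.02
position: [0.5124, 0.1701, 0.1146]
tool_rot: [0.629, 0.777, -0.0, -0.0]
ft_force: [-1.1, -1.3, 2.9]
grip_width: 0.0175
```

Call:
drive_tool(series=[[0, -0.005, 0, 0, 0, 0, 0.1], [0, -0.008, 0, 0, 0, 0, 0.1], [0, -0.01, 0, 0, 0, 0, 0.1], [0, 0, 0, 0, 0, 0, 0.1]])

```text
time: 27.52
position: [0.4883, 0.165, 0.1146]
tool_rot: [0.629, 0.777, -0.001, -0.001]
ft_force: [-1.0, 0.3, 1.4]
grip_width: 0.0174
```

Call:
drive_tool(series=[[0, -0.01, 0, 0, 0, 0, 0.1], [0, -0.01, 0, 0, 0, 0, 0.1], [0, -0.01, 0, 0, 0, 0, 0.1], [0, 0, 0, 0, 0, 0, 0.1]])

```text
time: 28.02
position: [0.4586, 0.1587, 0.1146]
tool_rot: [0.629, 0.777, -0.002, -0.001]
ft_force: [-2.9, -1.2, 3.6]
grip_width: 0.0174
```

Call:
drive_tool(series=[[0, -0.003, 0, 0, 0, 0, 0.1], [0, -0.003, 0, 0, 0, 0, 0.1], [0, 0, 0, 0, 0, 0, 0.1]])

```text
time: 28.4
position: [0.4553, 0.158, 0.1146]
tool_rot: [0.629, 0.777, 0.0, 0.0]
ft_force: [1.1, 0.1, 0.9]
grip_width: 0.0174
```

Call:
drive_tool(series=[[0, -0.002, 0, 0, 0, 0, 0.1], [0, -0.001, 0, 0, 0, 0, 0.1], [0, 0, 0, 0, 0, 0, 0.1]])

```text
time: 28.78
position: [0.4537, 0.1576, 0.1146]
tool_rot: [0.63, 0.777, 0.001, 0.001]
ft_force: [3.9, 1.9, -2.5]
grip_width: 0.0173
```

Call:
drive_tool(series=[[0, -0.002, 0, 0, 0, 0, 0.1], [0, -0.001, 0, 0, 0, 0, 0.1], [0, 0, 0, 0, 0, 0, 0.1]])

```text
time: 29.15
position: [0.4537, 0.1576, 0.1147]
tool_rot: [0.63, 0.777, 0.004, 0.003]
ft_force: [9.5, 4.5, -7.6]
grip_width: 0.0175
```

Call:
drive_tool(series=[[0, -0.001, 0, 0, 0, 0, 0.1], [0, -0.001, 0, 0, 0, 0, 0.1], [0, 0, 0, 0, 0, 0, 0.1]])

```text
time: 29.52
position: [0.4537, 0.1576, 0.1147]
tool_rot: [0.63, 0.777, 0.005, 0.004]
ft_force: [12.7, 6.5, -10.7]
grip_width: 0.017
```

Call:
drive_tool(series=[[0, 0.002, 0, 0, 0, 0, 0.1], [0, 0.002, 0, 0, 0, 0, 0.1], [0, 0, 0, 0, 0, 0, 0.35], [0, 0, 0, 0, 0, 0, 0.6], [0, 0, 0, 0, 0, 0, 0.7]])

```text
time: 30.15
position: [0.4496, 0.1569, 0.1142]
tool_rot: [0.629, 0.777, -0.001, -0.001]
ft_force: [-0.1, 0.5, 0.2]
grip_width: 0.0395
```

Call:
drive_tool(series=[[0, 0, 0, 0, 0, 0, 0.7], [0, 0, -0.03, 0, 0, 0, 0.7], [0, 0, -0.05, 0, 0, 0, 0.7], [0, 0, -0.06, 0, 0, 0, 0.7], [0, 0, 0, 0, 0, 0, 0.7]])

```text
time: 30.78
position: [0.4542, 0.1575, 0.259]
tool_rot: [0.629, 0.777, 0.004, 0.004]
ft_force: [-0.2, 0.7, -1.0]
grip_width: 0.0609
```

Call:
drive_tool(series=[[0.05, 0, 0, 0, 0, 0, 0.7], [0.05, 0, 0, 0, 0, 0, 0.7], [0.05, 0, 0, 0, 0, 0, 0.7], [0.05, 0, 0, 0, 0, 0, 0.7], [0, 0, 0, 0, 0, 0, 0.7]])

```text
time: 31.4
position: [0.4079, 0.355, 0.2531]
tool_rot: [0.628, 0.779, -0.001, -0.001]
ft_force: [-0.7, -0.0, -0.2]
grip_width: 0.061
```

```bash
python3 - <<'E'
from rig import robot
from h import *
o=robot.get_obs();state(o)
im,d=robot.camera("top");cv2.imwrite("pics/t5.png",cv2.resize(im[100:250,80:320],None,fx=3.3,fy=3.3,interpolation=cv2.INTER_CUBIC))
m=robot.camera_model("top");W=world(d,m);b=(W[...,:2]-C)@RB
for y,z0,z1 in((-.015,.165,.205),(-.08,.165,.205),(-.145,.165,.205),(.105,.125,.16)):
    s=(abs(b[...,1]-y)<.02)&(W[...,2]>z0)&(W[...,2]<z1)&(abs(b[...,0])<.09)
    if s.sum():print(y,s.sum(),"x",np.percentile(b[s][:,0],[1,50,99]).round(4))
E
```

```text
t 31.4 base xyz [-0.0668  0.3086] 0.2531 F base [-0.7  0.1] -0.2 w 0.061
-0.015 55 x [0.0174 0.03   0.0457]
-0.08 52 x [0.0183 0.0312 0.045 ]
-0.145 54 x [0.0182 0.0305 0.0455]
0.105 29 x [-0.0687 -0.0608 -0.0529]
```

View pics/t5.png

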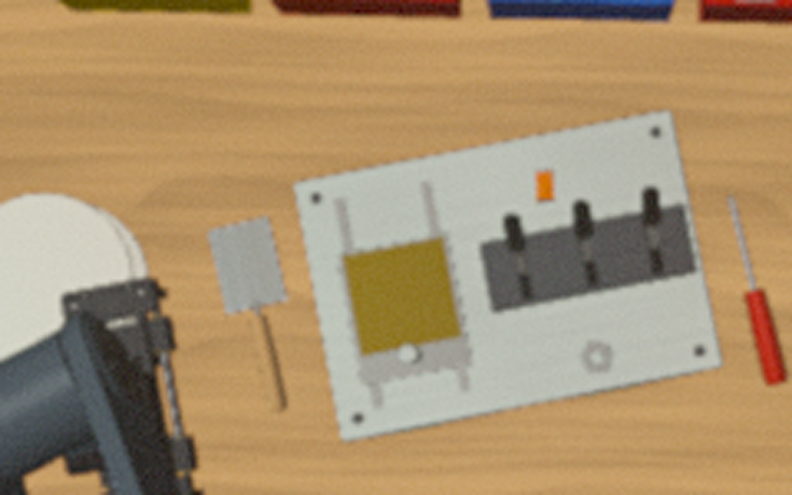

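The top view shows all three levers leaning away, the bed forward with the knob at (409,353), the bystanders in place, and the arm clear to the left.

```bash
python3 -c "
from rig import robot
print(robot.hand_in(), robot.get_obs()['ft_force'])"
```

```text
the job is handed in; nothing more can be done
the job is handed in; nothing more can be done
```

All three levers are home and the bed is at its front stop. I handed the job in at about 31 s of the 72 s allowed; it reported no verdict.

- **Levers:** The left lever turned out to be free and went home. The middle one stopped at about 20 mm, where I left it. The right one then moved freely and went home, and after that the middle one did too. Each was pressed onto its buffer with about 8 N. The highest wrist-force reading against a lever was about 13 N, taken only at the end of each move, against the 20 N limit.
- **Bed:** I gripped the knob and drew it about 60 mm until the force rose at the stop, then let go and moved clear.
- **Last checks:** In the final top-camera depth the three levers stand alike, at 30–31 mm on the far side. The knob is 61 mm towards the robot from its nominal start, as expected at the front stop. The bystanders in that view look undisturbed, judged by eye. The mug and jar were outside that view, but the arm never went near them. The wrist force was under 1 N with the gripper clear.

No check failed. The lever angles were not measured directly; I inferred "home" from the buffer force and the matching positions.

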